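Fit the C-shaped stop clip on the board holder's guide rod

TASK

Lock the board holder with the orange C-shaped stop clip: slip the clip down, gap first, over the thin neck of the steel guide rod until its feet stand on the soft black pad, then slide it along onto the thick part of the rod, press it lightly against the blue jaw that holds the circuit board, and let go so that it stays there upright. The clip passes over the rod only at the neck, so feel for the place gently and never force it; leave the flux bottle and the solder reel where they are.

Things in the scene. Friction and masses are not known exactly. Their poses are not given: they have to be found in the camera images.
- clip_grip (a point): Centre of the grip block on top of the orange C clip (60 g), 60 mm above the undersides of its feet. The clip stands on two feet, gap down: 47 mm wide over the feet (its x), 20 mm long (y), 77 mm tall. The block is 14 mm wide (x), 20 mm long (y), 37 mm tall; grasp across the 14 mm. z up; y runs along the clip's eye and must lie parallel to the rod, either way round.
- clip_eye (a point): Centre of the clip's round eye (20 mm inside diameter), 26 mm above the undersides of the feet and 34 mm below clip_grip. The gap under the eye is 12 mm wide and widens to about 21 mm between the feet. Axes as clip_grip. Lowered half over a shoulder of the rod, the clip may tip a little in the grasp; let go on the pad it stands square again.
- holder: Board holder, fixed: aluminium base 90 (x) by 234 (y) by 12 mm; origin at the centre of the underside, z up. A steel guide rod, 16 mm thick, runs along its y, axis at x = 0, z = 40.5 mm, between a blue end block (58 mm tall, inner face at y = -95 mm) and the blue jaw. Under it lies a soft black pad, top at z = 15 mm, that gives 0.5 mm per N. Forces between clip and holder must stay below 25 N.
- rod_search (a point): Point on the rod's axis at y = -48 mm of the holder, axes as the holder's. The rod's one neck (9 mm thick, 27 mm long, tapered shoulders) has its middle up to 14 mm either way along y from here; where, is not reported: look or feel. On the thick rod the lowered clip jams with its eye 15 to 26 mm above the axis; at the neck it goes down to the pad, its eye then level with the axis.
- jaw: The blue jaw on the holder, 70 mm wide (x), 16 mm thick (y), top 60 mm above the bench; does not move. Its flat face toward the neck is at y = +25 mm in the holder's frame. A green circuit board lies clamped behind it.
- jaw_face (a point): Point of that jaw face on the rod's axis (holder frame 0, +25, 40.5 mm); axes as the holder's: y along the rod, from the neck into the jaw. When the clip rests against the jaw its eye is 10 mm on the neck side of this point.
- flux_bottle: Small orange flux bottle with black cap, 30 mm across, 58 mm tall, loose; origin at the centre of its underside. To be left alone.
- solder_spool: Blue and white reel of solder, 52 mm across, 36 mm tall, loose; origin at the centre of its underside. To be left alone.
Mind the look-alikes: they are no part of the job. There is more than one size of the part that bears clip_grip; the job needs the smallest.

How it is judged:
On the way, in this order (a step that is already met when the one before it is completed fails the run):
1. the clip has gone down over the neck: its eye is round the rod's axis (within 3 mm), still on the neck's side (z of clip_eye in the frame of jaw_face between -0.003 and 0.003 m and x of clip_eye in the frame of jaw_face between -0.003 and 0.003 m and y of clip_eye in the frame of jaw_face between -0.105 and -0.045 m), for 0.1 s.
2. the clip is pressed against the jaw with more than 0.5 N (contact force between clip and jaw above 0.5 N), for 0.1 s.
At the end, for the whole second after the job is handed in: The clip sits on the thick rod with its eye within 3 mm of the rod's axis, upright within 0.12 rad, no more than 2.5 mm from the jaw's face, at rest and released (z of clip_eye in the frame of jaw_face between -0.003 and 0.003 m and x of clip_eye in the frame of jaw_face between -0.003 and 0.003 m and y of clip_eye in the frame of jaw_face between -0.0125 and -0.008 m and angle between clip_eye's own z axis and vertical below 0.12 rad and linear speed of clip below 0.02 m/s); the robot touches nothing.
It fails at once if the clip is forced: more than 25 N between clip and holder (rod, pad, blocks and jaw) (contact force between clip and holder above 25 N).
It fails at once if the flux bottle is moved by more than 2 cm (distance of flux_bottle from where it was at the start of the episode above 0.02 m).
It fails at once if the solder reel is moved by more than 2 cm (distance of solder_spool from where it was at the start of the episode above 0.02 m).
It also fails if it takes over 72 s, if anything falls off the work surface, if the arm or the gripper's body presses on something with over 40 N, if the wrist force passes 120 N, or if a joint passes its speed limit or range.

ROBOT

A 6-joint arm with a two-finger parallel gripper is mounted at the origin on the work surface; the furniture and walls round the work are solid. World frame = base frame: x ahead of the robot, y to its left, z up, the work surface at z = 0. Lengths are in m, angles in rad, forces in N, time in s.
With the tool pointing down it reaches from about 0.425 to 0.95 m from the base axis. Payload 14.7 kg.
Tool frame: the origin (TCP) lies at the very end of the fingers, on their centre line; the grasp point (between the pads) lies 19 mm behind it (hold_point_z is the distance from the TCP to the grasp point, in m); z points along the fingers, x is the direction in which the jaws open and shut, and the axes are right-handed (so a half turn about z gives the same grasp; the last joint's range is limited). The gripper opens to 85 mm and grips with 20 to 120 N. Pads are 22 mm wide; open, the fingers measure 114 mm over their backs; the gripper's body (76 mm by 85 mm) begins 54 mm behind the grasp point. The pads swing forward as they close: fully open they stand 13 mm farther back than shut.
Start: joints at [1.241, 0.48, 1.596, -0, 1.065, -0.047], TCP at [0.181, 0.624, 0.231] pointing down, gripper open.
Joint ranges: [-2.75, 2.75], [-0.82, 2.05], [0.23, 2.67], [-1.56, 4.7], [0.09, 2.69], [-2.92, 2.92]. Speed limits (rad/s): [1.89, 1.89, 2.39, 3.01, 3.01, 3.01].

INTERFACE

Orientations are given as a unit quaternion [x, y, z, w].
In Python, from workcell import * gives the robot as it stands.
- The arm moves only by the tool servo_tool, never from a script. Its argument "series" is one flat list of numbers, 7 for each row, row after row: the shift along the world's x, y, z in mm, then the turn, a rotation vector about the world's x, y, z in rad, then the opening, from 0 (shut) to 1 (fully open). In form: [dx, dy, dz, rx, ry, rz, gripper, dx, dy, dz, rx, ry, rz, gripper, ...]. A call has 1 to 8 rows; each row shifts and turns the commanded pose from where the row before left it; what a row does not reach is not made up. A row lasts 1/10 s, in which the tool goes at most 50 mm and 8.59 degrees, less where a joint would pass 70% of its speed; a pose out of reach is approached as far as the arm can. A call with a gripper value outside its range is refused whole. The fingers move at their own pace and stop on an object; the grip force is fixed at half the most. Time passes only in rows, so rows that do not move let the fingers close. It gives the time, the measured TCP pose, the force and the opening at its end, in the units of the state.
- state(): the state, without advancing time (a new reading comes with each control period).
- camera(name): name is "scene" or "top" or "wrist"; returns a dict with "color" (384x512x3 uint8, red, green, blue), "K" (3x3 intrinsics, pixels), "dist_coeffs" ([k1, k2, p1, p2, k3] as OpenCV has them; the pictures are not rectified), "R" (3x3) and "t" (3): a world point X has camera coordinates R X + t. Camera axes: x right, y down, z forward; pixel columns grow to the right and rows downward; lengths in m; the calibration is good to about 2 mm. A picture is of the moment at which its call begins. There is no depth.
- sign_off(): hands the job in, once; it reports no verdict.
The state is a dict: "t": time; "q": joint angles; "qvel": joint speeds; "joint_torque": joint torques, N m; "eef_pos": TCP position; "tcp_rot": TCP orientation; "ft_force": force on the tool from outside, world axes, zero at the start; "moment": the same for the moment, N m; "opening": finger opening in m.
Only numpy, scipy, OpenCV 4.12 (cv2) and the standard library are available. Lean on these libraries where they do the work, as an engineer would, in place of code of your own. Each camera call takes 0.05 s, during which the arm holds its last target. There are 200 camera calls.

## Working session

There is one attempt and no reset: what is moved stays moved. The work goes in short steps, Python scripts to look and compute and a tool call to move; the robot and the scene stay as the last step left them, time stands still between calls to the robot, and variables do not carry over. Pictures are saved under pics/ and viewed, about 8 in all and at most 12, crops included, and the job is handed in when it is done.

Besides the shell and the picture viewer there is one more tool, called after ">>>" as name(argument=value, ...), one argument or row to a line, values as JSON. servo_tool: Moves the arm, as the interface text tells. Its arguments: {"type":"object","properties":{"series":{"type":"array","items":{"type":"number"}}},"required":["series"]}

```bash
mkdir -p pics; ls; cat > h.py <<'E'
from workcell import *
import numpy as np, cv2, pickle
def snap(n,tag):
    c=camera(n); pickle.dump(c,open(f'pics/{tag}.pkl','wb')); cv2.imwrite(f'pics/{tag}.png',c['color'][:,:,::-1]); return c
def load(tag): return pickle.load(open(f'pics/{tag}.pkl','rb'))
def ray(c,uv):
    p=cv2.undistortPoints(np.array([[uv]],float),np.array(c['K']),np.array(c['dist_coeffs']))[0,0]
    R=np.array(c['R']);t=np.array(c['t']); return -R.T@t, R.T@np.array([p[0],p[1],1])
def onz(c,uv,z):
    o,d=ray(c,uv); return o+d*(z-o[2])/d[2]
def proj(c,X):
    return cv2.projectPoints(np.array(X,float).reshape(-1,3),cv2.Rodrigues(np.array(c['R']))[0],np.array(c['t'],float),np.array(c['K']),np.array(c['dist_coeffs']))[0][:,0]
def crop(tag,u0,v0,w,h,s,out):
    im=cv2.imread(f'pics/{tag}.png')[v0:v0+h,u0:u0+w]; cv2.imwrite(f'pics/{out}.png',cv2.resize(im,None,fx=s,fy=s,interpolation=cv2.INTER_CUBIC))
E
python3 - <<'E'
from h import *
a=snap('top','top0');b=snap('scene','scene0')
cv2.imwrite('pics/both.png',np.vstack([cv2.imread('pics/top0.png'),cv2.imread('pics/scene0.png')])[:, :])
for c in(a,b): print(-np.array(c['R']).T@c['t'],np.array(c['R'])[2])
print(state())
E
```

```text
pics
[0.36683787 0.07527795 1.1730255 ] [ 0.19388168  0.0033947  -0.98101905]
[-0.03981981  0.56244449  0.59440595] [ 0.67138612 -0.48511062 -0.56027525]
{'t': 0.1, 'q': array([ 1.24141945e+00,  4.80769099e-01,  1.59683423e+00,  3.04330091e-05,
        1.06508942e+00, -4.66104368e-02]), 'qvel': array([ 0.00175648, -0.00238752, -0.00015357, -0.00075899, -0.00040443,
        0.00199633]), 'joint_torque': array([ 1.38151870e-03, -9.52242565e+01, -4.31047618e+01,  2.45412193e-04,
        5.13671272e-03,  8.35119954e-05]), 'eef_pos': array([0.18121256, 0.62383381, 0.23072787]), 'tcp_rot': array([ 7.99695903e-01,  6.00404996e-01, -4.62265523e-04,  2.98398988e-04]), 'ft_force': array([0.32610826, 0.05674151, 0.16782191]), 'moment': array([-0.01130025, -0.07319188,  0.04961085]), 'opening': 0.08519155854611297}
```

View pics/top0.png

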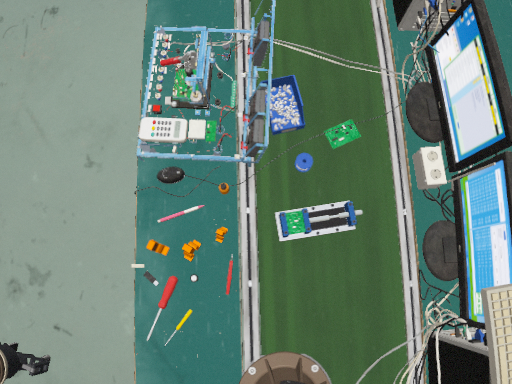

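View pics/scene0.png

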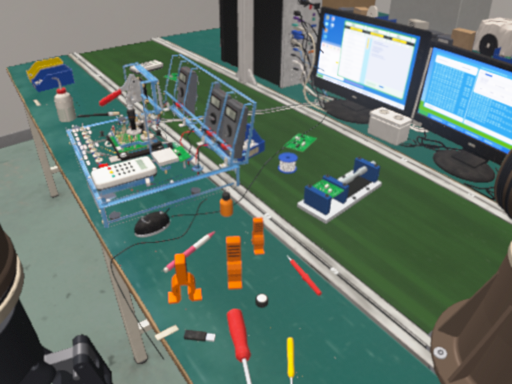

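The top view shows three orange clips at about (158,247), (191,250) and (221,235), with the bottle at (223,187), the reel at (304,161) and the holder at (318,220), jaw and board to its left. I'll enlarge these.

```bash
python3 - <<'E'
from h import *
crop('top0',135,195,115,75,6,'a');crop('top0',265,190,115,60,6,'b')
a=cv2.imread('pics/a.png');b=cv2.imread('pics/b.png')
cv2.imwrite('pics/a.png',a)
cv2.imwrite('pics/ab.png',cv2.resize(np.vstack([a,b])[:, :],None,fx=.74,fy=.74,interpolation=cv2.INTER_AREA))
crop('scene0',155,205,125,105,6,'c')
E
```

```text
(no output)
```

View pics/ab.png

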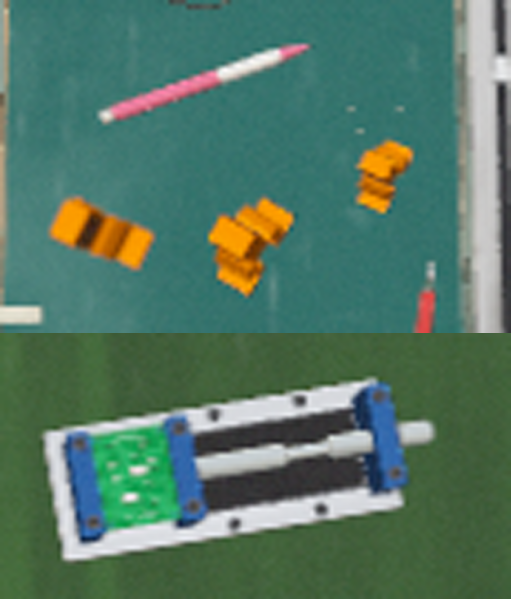

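View pics/c.png

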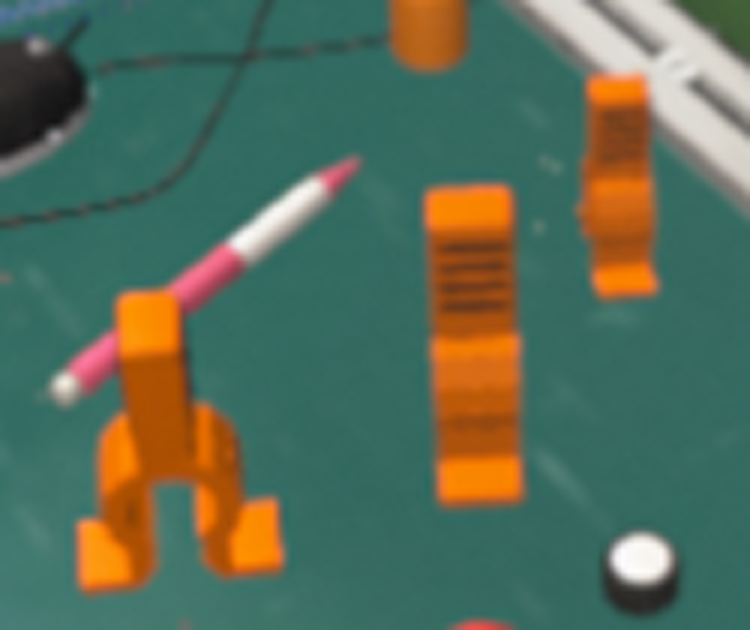

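Crops: the small clip is at top px ~(221,234); its feet axis runs roughly image-up. The holder's base corners are at crop (45,432), (375,379), (402,507), (65,558), and the neck lies about crop x 288–330.

```bash
cat > fit.py <<'E'
from h import *
from scipy.optimize import minimize
def boxes():
    B=[(-7,7,-10,10,40,77),(-16,16,-10,10,14,40),(-23.5,-9,-10,10,0,5),(9,23.5,-10,10,0,5),(-15,-8,-10,10,0,20),(8,15,-10,10,0,20)]
    return [np.array([[x,y,z] for x in b[:2] for y in b[2:4] for z in b[4:]])/1000 for b in B]
def sil(c,x,y,a,s=1,z0=0):
    S=4;m=np.zeros((384*S,512*S),np.uint8);ca,sa=np.cos(a),np.sin(a)
    for b in boxes():
        b=b*s;X=np.c_[x+ca*b[:,0]-sa*b[:,1],y+sa*b[:,0]+ca*b[:,1],b[:,2]+z0]
        cv2.fillConvexPoly(m,cv2.convexHull(np.round((proj(c,X)+.5)*S).astype(np.int32)),255)
    return cv2.resize(m,(512,384),interpolation=cv2.INTER_AREA)/255.
def omask(c):
    h=cv2.cvtColor(c['color'],cv2.COLOR_RGB2HSV);return ((h[...,0]>5)&(h[...,0]<20)&(h[...,1]>170)&(h[...,2]>90)).astype(float)
def fit(views,p0,s=1,z0=0):
    # views: list of (cam, (u0,v0,u1,v1))
    def cost(p):
        t=0
        for c,(u0,v0,u1,v1) in views:
            m=omask(c)[v0:v1,u0:u1];k=sil(c,*p[:3],s,z0)[v0:v1,u0:u1];t+=1-np.minimum(m,k).sum()/np.maximum(m,k).sum()
        return t
    best=None
    for da in np.linspace(-.6,.6,7):
        q=np.array(p0)+[0,0,da]
        r=minimize(cost,q,method='Nelder-Mead',options=dict(initial_simplex=q+np.array([[0,0,0],[.01,0,0],[0,.01,0],[0,0,.2]])))
        if best is None or r.fun<best.fun: best=r
    return best.x,best.fun
E
python3 - <<'E'
from fit import *
a,b=load('top0'),load('scene0')
g=onz(a,(221.5,234.4),.03);print('clip0',g)
va=(a,(208,218,234,250));vb=(b,(248,212,272,258))
for yaw in(0,np.pi/2):
  for v in([va],[vb],[va,vb]): print(fit(v,[g[0],g[1],yaw]))
print('others',onz(a,(158,247),.03),onz(a,(191,250),.03),'flux',onz(a,(223,187),.03),'reel',onz(a,(304,161),.03))
f=lambda x,y:(x/4.44+265-.5,(y-333)/4.44+190-.5)
C=np.array([onz(a,f(*p),.012)for p in[(45,432),(375,379),(402,507),(65,558)]]);print(C,np.linalg.norm(C-np.roll(C,-1,0),axis=1),C.mean(0))
for p in[(198,466),(288,455),(330,447),(362,442),(405,433)]: print(onz(a,f(*p),.0405))
E
```

```text
clip0 [0.48442737 0.1697128  0.03      ]
(array([ 0.48740674,  0.1722042 , -0.46895726]), np.float64(0.20966608084358518))
(array([ 0.49161089,  0.16822823, -0.60560309]), np.float64(0.1572632268437193))
(array([ 0.48732096,  0.17158627, -0.57162046]), np.float64(0.3958432877222041))
(array([0.48771432, 0.17252056, 2.70205854]), np.float64(0.2104537588361246))
(array([0.49078339, 0.16805581, 2.59297368]), np.float64(0.1575432747291089))
(array([0.4878285 , 0.17161164, 2.6084851 ]), np.float64(0.39413008544155725))
others [0.45148712 0.35937015 0.03      ] [0.44056985 0.26054929 0.03      ] flux [0.62792185 0.16325355 0.03      ] reel [ 0.70250322 -0.08630174  0.03      ]
[[ 0.55039957  0.00913272  0.012     ]
 [ 0.58049226 -0.22074425  0.012     ]
 [ 0.49116292 -0.23291465  0.012     ]
 [ 0.46406299 -0.00108056  0.012     ]] [0.23183828 0.09015459 0.23341262 0.08693858] [ 0.52152944 -0.11140168  0.012     ]
[ 0.51998888 -0.09012015  0.0405    ]
[ 0.52548352 -0.15084727  0.0405    ]
[ 0.52997497 -0.1795232   0.0405    ]
[ 0.53266268 -0.20143208  0.0405    ]
[ 0.53782458 -0.23115327  0.0405    ]
```

>>> servo_tool(
  series=[22,-32,0,0,0,-0.13,0.5,22,-32,0,0,0,-0.13,0.5,22,-32,0,0,0,-0.13,0.5,22,-32,0,0,0,-0.13,0.5,22,-32,0,0,0,-0.13,0.5,22,-32,0,0,0,-0.13,0.5,22,-32,0,0,0,-0.13,0.5],
)

```text
t: 0.8
eef_pos: [0.3359, 0.3987, 0.2311]
tcp_rot: [0.983, 0.185, -0.0, 0.0]
ft_force: [0.6, -0.2, 0.4]
opening: 0.0427
```

>>> servo_tool(
  series=[22,-32,0,0,0,-0.13,0.5,22,-32,0,0,0,-0.13,0.5,22,-32,0,0,0,-0.13,0.5,22,-32,0,0,0,-0.13,0.5,22,-32,0,0,0,-0.13,0.5,22,-32,0,0,0,-0.13,0.5,22,-32,0,0,0,-0.13,0.5,0,0,0,0,0,0,0.5],
)

```text
t: 1.6
eef_pos: [0.4915, 0.173, 0.2312]
tcp_rot: [0.964, -0.267, 0.0, 0.0]
ft_force: [0.3, -0.6, 0.6]
opening: 0.0427
```

```bash
python3 - <<'E'
from fit import *
c=snap('wrist','w1');print(-np.array(c['R']).T@c['t'],np.array(c['R'])[2]); s=state();print(s['eef_pos'],s['tcp_rot'],s['q'])
for x,y in[(.4875,.1716),(.4908,.168)]:print(proj(c,[x,y,.0]),proj(c,[x,y,.077]))
E
```

```text
[0.53345944 0.24264668 0.37438531] [-0.16441316 -0.27663225 -0.94680669]
[0.49024017 0.17444214 0.23104688] [ 9.64336062e-01 -2.64680817e-01 -9.25403323e-05  1.29145179e-04] [ 2.83684245e-01  3.00168633e-01  1.89094429e+00 -1.51135052e-04
  9.50772714e-01  8.19517927e-01]
[[253.48141887 154.11330213]] [[252.92431552 171.59633377]]
[[257.36251178 155.2406955 ]] [[257.72284069 172.96532546]]
```

View pics/w1.png

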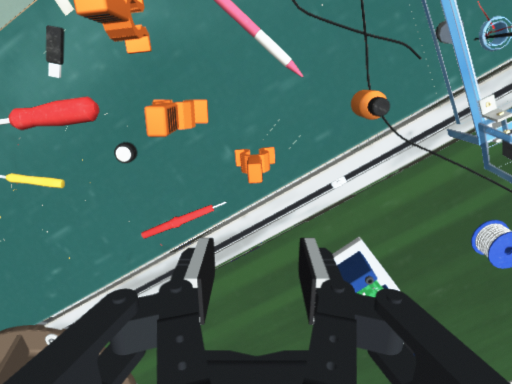

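The wrist view shows the small clip at (256,163), bottle at (370,104), and the fingers well clear. I'll refit the clip with this view.

```bash
python3 - <<'E'
from fit import *
a,b,c=load('top0'),load('scene0'),load('w1')
v=[(a,(208,218,234,250)),(b,(248,212,272,258)),(c,(225,135,285,195))]
print(fit([v[2]],[.488,.171,-.57]));print(fit(v,[.488,.171,-.57]))
p=fit(v,[.488,.171,-.57])[0]
im=np.abs(omask(c)-sil(c,*p))
k=np.dstack([omask(c)]*2+[sil(c,*p)])[125:200,210:300]*255
cv2.imwrite('pics/k.png',cv2.resize(k.astype(np.uint8),None,fx=5,fy=5))
E
```

```text
(array([ 0.4876994 ,  0.1695281 , -0.48515987]), np.float64(0.13261989129455565))
(array([ 0.48816118,  0.17049746, -0.51001908]), np.float64(0.5530591206087561))
```

View pics/k.png

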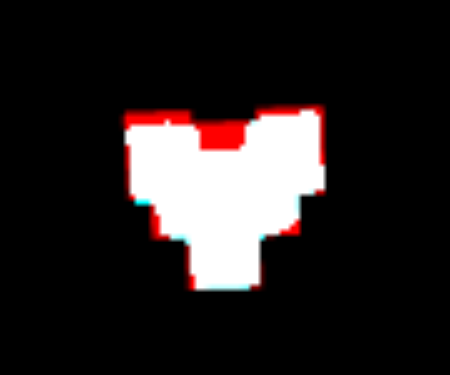

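>>> servo_tool(
  series=[-3,-6,-30,0,0,0.03,0.5,0,0,-40,0,0,0,0.5,0,0,-40,0,0,0,0.5,0,0,-30,0,0,0,0.5,0,0,-20,0,0,0,0.5,0,0,-10,0,0,0,0.5,0,0,0,0,0,0,0.5,0,0,0,0,0,0,0.5],
)

```text
t: 2.45
eef_pos: [0.4865, 0.1707, 0.062]
tcp_rot: [0.969, -0.248, 0.0, -0.0]
ft_force: [-0.4, 0.6, 0.8]
opening: 0.0427
```

>>> servo_tool(
  series=[0,-3,-13,0,0,0,0.5,0,0,0,0,0,0,0.5,0,0,0,0,0,0,0,0,0,0,0,0,0,0,0,0,0,0,0,0,0,0,0,0,0,0,0,0,0,0,0,0,0,0,0,0,0,0,0,0,0,0],
)

```text
t: 3.25
eef_pos: [0.487, 0.1674, 0.0491]
tcp_rot: [0.969, -0.248, 0.001, -0.0]
ft_force: [-1.3, -0.6, 9.9]
opening: 0.0131
```

>>> servo_tool(
  series=[0,0,20,0,0,0,0,0,0,30,0,0,0,0,0,0,30,0,0,0,0,0,0,20,0,0,0,0,0,0,0,0,0,0,0,0,0,0,0,0,0,0],
)

```text
t: 3.85
eef_pos: [0.4864, 0.1672, 0.1485]
tcp_rot: [0.969, -0.248, 0.0, -0.0]
ft_force: [-0.4, -0.2, -1.2]
opening: 0.0131
```

```bash
python3 - <<'E'
from fit import *
c=snap('wrist','w2');s=state();print(s['eef_pos'],s['tcp_rot'],s['ft_force'],s['opening'])
crop('w2',130,140,260,200,3,'w2c')
E
```

```text
[0.48596732 0.16707612 0.14781803] [ 9.68659726e-01 -2.48391362e-01 -2.21312208e-04  1.29409446e-04] [ 0.3647057  -0.24422084 -1.4800307 ] 0.012754501259645539
```

View pics/w2c.png

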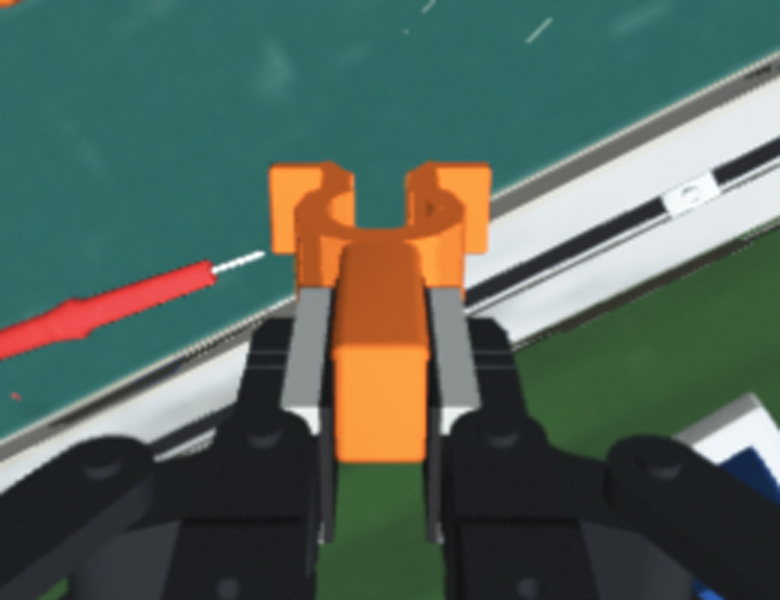

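The clip is held square in the pads, centred and gap down. Next: carry it beyond the neck and look at the rod with the wrist camera.

>>> servo_tool(
  series=[0,-10,30,0,0,0,0,5,-38,20,0,0,0.06,0,5,-38,20,0,0,0.06,0,5,-38,10,0,0,0.06,0,5,-38,0,0,0,0.06,0,5,-38,0,0,0,0.06,0,5,-38,0,0,0,0.06,0,5,-38,0,0,0,0.06,0],
)

```text
t: 4.7
eef_pos: [0.5207, -0.1103, 0.2269]
tcp_rot: [0.999, -0.04, -0.001, -0.0]
ft_force: [-0.4, 0.6, 0.0]
opening: 0.0133
```

>>> servo_tool(
  series=[5,-38,0,0,0,0.06,0,5,-38,0,0,0,0.06,0,4,-36,0,0,0,0.08,0,0,0,0,0,0,0,0,0,0,0,0,0,0,0],
)

```text
t: 5.2
eef_pos: [0.5346, -0.2212, 0.2267]
tcp_rot: [0.998, 0.058, -0.001, -0.001]
ft_force: [-1.3, 0.8, -0.7]
opening: 0.0131
```

```bash
python3 - <<'E'
from fit import *
from scipy.spatial.transform import Rotation as Ro
s=state();c=snap('wrist','w3');print(s['eef_pos'],s['tcp_rot'],s['ft_force'])
for X in[(.518,-.0866),(.528,-.165),(.5215,-.1114)]:print(proj(c,[*X,.0405]))
cv2.imwrite('pics/w3b.png',cv2.resize(cv2.imread('pics/w3.png'),(800,600),interpolation=cv2.INTER_CUBIC))
# clip in hand from w2
w=load('w2');p=np.array([.48597,.16708]);print(fit([(w,(200,185,310,300))],[p[0],p[1]+.002,-.5],z0=.0988))
E
```

```text
[ 0.53458871 -0.22115591  0.22669136] [ 9.98324935e-01  5.78411109e-02 -1.11424462e-03 -6.99247845e-04] [-1.28058301  0.82113482 -0.66383579]
[[256.3597552   20.76367007]]
[[257.23368719 106.49812652]]
[[256.99769738  49.21774311]]
(array([ 0.48801709,  0.16973112, -0.50471567]), np.float64(0.20467114930419794))
```

View pics/w3b.png

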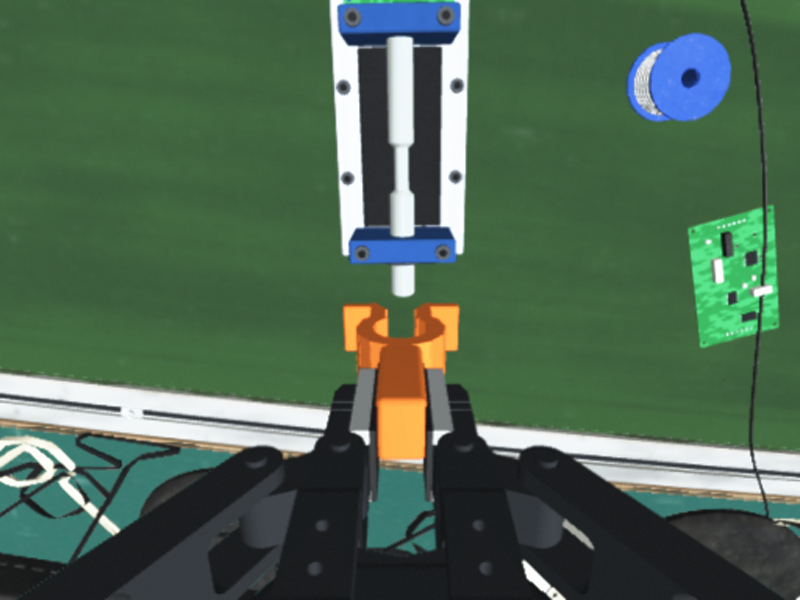

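The wrist view shows the rod vertical at column ~400 (in the 800-wide picture): jaw face at row ~38, neck between rows ~145 and ~191, end block face at ~228. The clip in hand is centred at column ~401. I'll measure rod edges numerically.

```bash
python3 - <<'E'
from h import *
c=load('w3');im=c['color'].astype(int);print(c['K'][0,0])
for v in list(range(24,88,6))+list(range(88,128,2))+[130,136,140,144]:
    r=im[v,235:278]; g=r.min(1); i=np.where(g>115)[0]
    i=i[(i>10)&(i<34)]
    if len(i):
        # subpixel edges
        l=i[0];h=i[-1];bg=40
        f=lambda a:np.clip((g[a]-bg)/(g[(l+h)//2]-bg),0,1)
        L=235+l-f(l-1)-.5;H=235+h+f(h+1)+.5
        m=((L+H)/2,v);X=onz(c,m,.0405);Y=(onz(c,(H,v),.0405)-onz(c,(L,v),.0405));print(v,round(m[0],1),X.round(4),round(np.linalg.norm(Y)*1000,1))
print('jaw col',[(v,tuple(im[v,262]),tuple(im[v,245])) for v in range(18,32)])
print('blk col',[(v,tuple(im[v,257])) for v in range(140,152)])
E
```

```text
316.6619496839784
24 255.9 [ 0.5179 -0.0894  0.0405] 14.6
30 256.0 [ 0.5186 -0.0946  0.0405] 16.6
36 255.9 [ 0.5191 -0.0998  0.0405] 16.5
42 256.0 [ 0.5198 -0.1051  0.0405] 16.5
48 256.0 [ 0.5204 -0.1104  0.0405] 16.6
54 256.0 [ 0.521  -0.1158  0.0405] 16.7
60 256.4 [ 0.522  -0.1212  0.0405] 16.0
66 256.4 [ 0.5227 -0.1267  0.0405] 16.1
72 256.4 [ 0.5233 -0.1322  0.0405] 16.1
78 256.4 [ 0.524  -0.1378  0.0405] 16.2
84 256.5 [ 0.5247 -0.1434  0.0405] 16.3
88 256.5 [ 0.5252 -0.1472  0.0405] 16.3
90 256.5 [ 0.5254 -0.1491  0.0405] 16.3
92 256.9 [ 0.526  -0.151   0.0405] 13.6
94 256.9 [ 0.5263 -0.1529  0.0405] 9.6
96 256.9 [ 0.5264 -0.1548  0.0405] 9.4
98 256.9 [ 0.5267 -0.1568  0.0405] 9.5
100 256.9 [ 0.5269 -0.1587  0.0405] 9.5
102 256.9 [ 0.5271 -0.1606  0.0405] 9.5
104 256.9 [ 0.5274 -0.1626  0.0405] 9.5
106 256.9 [ 0.5276 -0.1646  0.0405] 9.5
108 256.9 [ 0.5278 -0.1665  0.0405] 9.5
110 256.9 [ 0.5281 -0.1685  0.0405] 9.5
112 256.9 [ 0.5283 -0.1705  0.0405] 9.5
114 256.9 [ 0.5285 -0.1725  0.0405] 9.5
116 256.9 [ 0.5288 -0.1745  0.0405] 9.6
118 257.0 [ 0.5291 -0.1765  0.0405] 9.6
120 2
[... 1641 characters left out ...]
np.int64(52), np.int64(54), np.int64(58)))]
blk col [(140, (np.int64(240), np.int64(248), np.int64(250))), (141, (np.int64(240), np.int64(248), np.int64(250))), (142, (np.int64(240), np.int64(248), np.int64(250))), (143, (np.int64(240), np.int64(248), np.int64(250))), (144, (np.int64(240), np.int64(248), np.int64(250))), (145, (np.int64(240), np.int64(248), np.int64(250))), (146, (np.int64(240), np.int64(248), np.int64(250))), (147, (np.int64(240), np.int64(248), np.int64(250))), (148, (np.int64(240), np.int64(248), np.int64(250))), (149, (np.int64(239), np.int64(247), np.int64(250))), (150, (np.int64(236), np.int64(245), np.int64(248))), (151, (np.int64(171), np.int64(194), np.int64(213)))]
```

>>> servo_tool(
  series=[-4,26,0,0,0,0.01,0,-3,26,0,0,0,0,0,0,0,-40,0,0,0,0,0,0,-40,0,0,0,0,0,0,-30,0,0,0,0,0,0,-6,0,0,0,0,0,0,0,0,0,0,0,0,0,0,0,0,0,0],
)

```text
t: 6.05
eef_pos: [0.5291, -0.1687, 0.1135]
tcp_rot: [0.998, 0.064, 0.001, 0.0]
ft_force: [-0.7, -0.5, 0.8]
opening: 0.0131
```

```bash
python3 - <<'E'
from fit import *
s=state();c=snap('wrist','w4');print(s['eef_pos'],2*np.arctan2(s['tcp_rot'][1],s['tcp_rot'][0]),s['tcp_rot'],s['ft_force'])
d=snap('scene','s4');print(proj(d,[.527,-.166,.06]))
crop('w4',180,90,160,160,3.5,'w4c');u,v=proj(d,[.527,-.166,.06])[0].astype(int);crop('s4',u-50,v-50,100,100,5.6,'s4c')
e=[cv2.resize(cv2.imread(f'pics/{k}.png'),(400,400)) for k in('w4c','s4c')];cv2.imwrite('pics/e4.png',np.hstack(e))
E
```

```text
[ 0.52911078 -0.16867235  0.11353651] 0.12835405986119278 [9.97941127e-01 6.41329697e-02 6.24763022e-04 2.82093246e-04] [-0.65580386 -0.46630843  0.75258677]
[[356.34259431 168.47318778]]
```

View pics/e4.png

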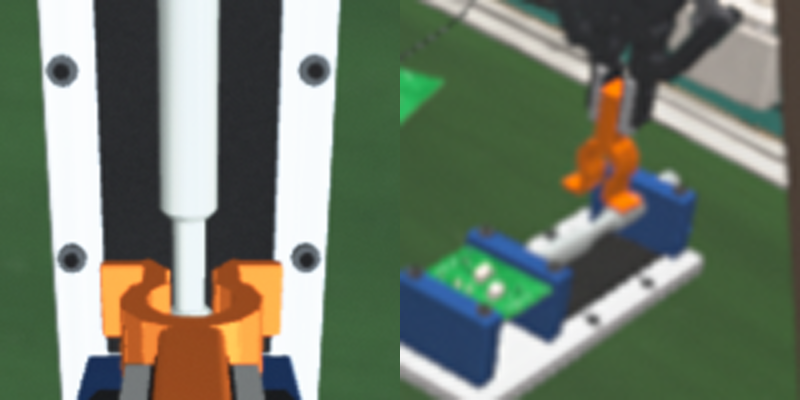

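The clip sits over the neck, but about 1 mm to the right of the rod axis (191 vs 188.5 in the left crop), which agrees with the measured TCP x. I'll shift it back and lower slowly.

>>> servo_tool(
  series=[-1.2,0,-3,0,0,0,0,0,0,-3,0,0,0,0,0,0,-3,0,0,0,0,0,0,-3,0,0,0,0,0,0,-3,0,0,0,0,0,0,-2,0,0,0,0,0,0,0,0,0,0,0],
)

```text
t: 6.85
eef_pos: [0.5269, -0.1688, 0.0949]
tcp_rot: [0.998, 0.064, -0.0, -0.0]
ft_force: [-0.5, -0.1, -0.6]
opening: 0.0127
```

>>> servo_tool(
  series=[0.7,0,-1.5,0,0,0,0,0,0,-1.5,0,0,0,0,0,0,-1.5,0,0,0,0,0,0,-1.5,0,0,0,0,0,0,0,0,0,0,0],
)

```text
t: 7.35
eef_pos: [0.5277, -0.1688, 0.0891]
tcp_rot: [0.998, 0.064, -0.0, -0.0]
ft_force: [0.3, 0.4, -0.2]
opening: 0.0128
```

>>> servo_tool(
  series=[0,0,-1,0,0,0,0,0,0,-1,0,0,0,0,0,0,-1,0,0,0,0,0,0,-1,0,0,0,0,0,0,0,0,0,0,0],
)

```text
t: 7.85
eef_pos: [0.5278, -0.1688, 0.0852]
tcp_rot: [0.998, 0.064, -0.0, -0.0]
ft_force: [0.3, 0.3, -0.2]
opening: 0.013
```

>>> servo_tool(
  series=[0,0,-1,0,0,0,0,0,0,-1,0,0,0,0,0,0,-1,0,0,0,0,0,0,-1,0,0,0,0,0,0,-1,0,0,0,0,0,0,0,0,0,0,0],
)

```text
t: 8.45
eef_pos: [0.5278, -0.1688, 0.0801]
tcp_rot: [0.998, 0.064, -0.0, -0.0]
ft_force: [-1.0, 0.1, 0.1]
opening: 0.013
```

>>> servo_tool(
  series=[0,0,-1,0,0,0,0,0,0,-1,0,0,0,0,0,0,-1,0,0,0,0,0,0,-1,0,0,0,0,0,0,-1,0,0,0,0,0,0,0,0,0,0,0],
)

```text
t: 9.05
eef_pos: [0.5277, -0.1688, 0.0751]
tcp_rot: [0.998, 0.064, -0.0, -0.0]
ft_force: [0.1, 0.1, -0.6]
opening: 0.0131
```

>>> servo_tool(
  series=[0,0,-1,0,0,0,0,0,0,-1,0,0,0,0,0,0,-1,0,0,0,0,0,0,-1,0,0,0,0,0,0,-1,0,0,0,0,0,0,0,0,0,0,0],
)

```text
t: 9.65
eef_pos: [0.5278, -0.1688, 0.0701]
tcp_rot: [0.998, 0.064, -0.0, -0.0]
ft_force: [0.5, -0.5, -0.9]
opening: 0.0129
```

>>> servo_tool(
  series=[0,0,-1,0,0,0,0,0,0,-1,0,0,0,0,0,0,-1,0,0,0,0,0,0,-1,0,0,0,0,0,0,-1,0,0,0,0,0,0,0,0,0,0,0],
)

```text
t: 10.25
eef_pos: [0.5278, -0.1688, 0.0651]
tcp_rot: [0.998, 0.064, -0.0, -0.0]
ft_force: [0.1, -0.6, 0.0]
opening: 0.0128
```

>>> servo_tool(
  series=[0,0,-0.5,0,0,0,0,0,0,-0.5,0,0,0,0,0,0,0,0,0,0,0,0,0,0,0,0,0,0],
)

```text
t: 10.65
eef_pos: [0.5279, -0.1688, 0.0643]
tcp_rot: [0.998, 0.064, 0.0, 0.0]
ft_force: [-0.7, 0.8, 0.1]
opening: 0.0125
```

>>> servo_tool(
  series=[0,0,-0.5,0,0,0,0,0,0,-0.5,0,0,0,0,0,0,0,0,0,0,0,0,0,0,0,0,0,0],
)

```text
t: 11.05
eef_pos: [0.5279, -0.1688, 0.0633]
tcp_rot: [0.998, 0.064, -0.0, -0.0]
ft_force: [-0.5, 0.5, 2.9]
opening: 0.0126
```

```bash
python3 - <<'E'
from fit import *
for i in range(4):
    s=state();print(s['eef_pos'],s['ft_force']);camera('wrist')
snap('scene','s5');c=snap('wrist','w5')
crop('w5',180,60,160,160,3.5,'w5c');crop('s5',306,118,100,100,5.6,'s5c')
e=[cv2.resize(cv2.imread(f'pics/{k}.png'),(400,400)) for k in('w5c','s5c')];cv2.imwrite('pics/e5.png',np.hstack(e))
E
```

```text
[ 0.52785272 -0.16883142  0.06330995] [-0.49270247  0.46413526  2.92576227]
[ 0.52787092 -0.16882832  0.06333825] [ 0.17632145 -0.62182444  2.50291101]
[ 0.5278504  -0.16881869  0.06332451] [-0.46439048 -0.41811117  2.42747633]
[ 0.52788873 -0.16883132  0.06332362] [-0.49115629  0.45476841  3.10512513]
```

View pics/e5.png

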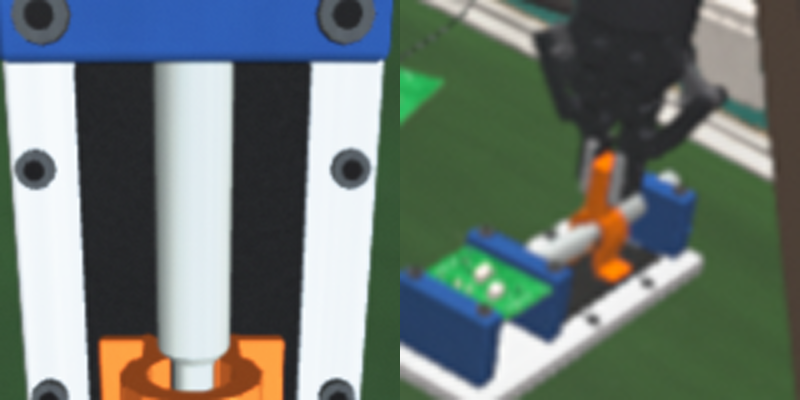

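The clip is down over the neck with its feet on the pad (~2.7 N) and centred on the rod. I'll unload it by 1 mm and slide towards the jaw.

>>> servo_tool(
  series=[0.3,0,0,0,0,0,0,0,0,1,0,0,0,0,-0.25,2,0,0,0,0,0,-0.25,2,0,0,0,0,0,-0.25,2,0,0,0,0,0,-0.25,2,0,0,0,0,0,-0.25,2,0,0,0,0,0,0,0,0,0,0,0,0],
)

```text
t: 12.15
eef_pos: [0.5269, -0.1585, 0.0643]
tcp_rot: [0.998, 0.064, -0.0, -0.0]
ft_force: [0.3, -0.4, 0.1]
opening: 0.013
```

>>> servo_tool(
  series=[-0.4,3,0,0,0,0,0,-0.4,3,0,0,0,0,0,-0.4,3,0,0,0,0,0,-0.4,3,0,0,0,0,0,-0.4,3,0,0,0,0,0,-0.3,3,0,0,0,0,0,-0.4,3,0,0,0,0,0,0,0,0,0,0,0,0],
)

```text
t: 12.95
eef_pos: [0.5241, -0.1374, 0.0643]
tcp_rot: [0.998, 0.064, -0.0, -0.0]
ft_force: [0.4, 0.6, 1.2]
opening: 0.013
```

>>> servo_tool(
  series=[-0.4,3,0,0,0,0,0,-0.4,3,0,0,0,0,0,-0.4,3,0,0,0,0,0,-0.4,3,0,0,0,0,0,-0.4,3,0,0,0,0,0,-0.3,3,0,0,0,0,0,-0.4,3,0,0,0,0,0,0,0,0,0,0,0,0],
)

```text
t: 13.75
eef_pos: [0.5214, -0.1164, 0.0643]
tcp_rot: [0.998, 0.064, -0.0, -0.0]
ft_force: [0.4, 1.9, 1.0]
opening: 0.0128
```

>>> servo_tool(
  series=[-0.1,1,0,0,0,0,0,-0.1,1,0,0,0,0,0,-0.1,1,0,0,0,0,0,-0.2,1,0,0,0,0,0,-0.1,1,0,0,0,0,0,-0.1,1,0,0,0,0,0,-0.1,1,0,0,0,0,0,-0.1,1,0,0,0,0,0],
)

```text
t: 14.55
eef_pos: [0.5206, -0.1087, 0.0643]
tcp_rot: [0.998, 0.064, 0.0, 0.0]
ft_force: [-0.7, -0.6, 1.1]
opening: 0.013
```

```bash
cat > ff.py <<'E'
from h import *
F=[]
for i in range(6):
    s=state();F.append(s['ft_force']);camera('wrist')
print(s['t'],s['eef_pos'],np.mean(F,0))
E
python3 ff.py
```

```text
14.8 [ 0.52058089 -0.10877308  0.06428465] [-0.02674511 -0.18497808  0.65193867]
```

>>> servo_tool(
  series=[-0.1,1,0,0,0,0,0,-0.1,1,0,0,0,0,0,-0.2,1,0,0,0,0,0,-0.1,1,0,0,0,0,0,0,0,0,0,0,0,0],
)

```text
t: 15.35
eef_pos: [0.5201, -0.1047, 0.0643]
tcp_rot: [0.998, 0.064, -0.0, -0.0]
ft_force: [0.3, 1.4, 0.2]
opening: 0.013
```

>>> servo_tool(
  series=[0,0.5,0,0,0,0,0,-0.1,0.5,0,0,0,0,0,0,0,0,0,0,0,0],
)

```text
t: 15.65
eef_pos: [0.52, -0.1038, 0.0643]
tcp_rot: [0.998, 0.064, -0.0, -0.0]
ft_force: [1.0, -0.6, 0.9]
opening: 0.013
```

>>> servo_tool(
  series=[0,0.5,0,0,0,0,0,-0.1,0.5,0,0,0,0,0,0,0,0,0,0,0,0],
)

```text
t: 15.95
eef_pos: [0.5199, -0.1028, 0.0643]
tcp_rot: [0.998, 0.064, 0.0, -0.0]
ft_force: [-0.1, -0.5, 0.2]
opening: 0.0126
```

>>> servo_tool(
  series=[0,0.5,0,0,0,0,0,-0.1,0.5,0,0,0,0,0,0,0,0,0,0,0,0],
)

```text
t: 16.25
eef_pos: [0.5198, -0.1017, 0.0643]
tcp_rot: [0.998, 0.064, 0.0, -0.0]
ft_force: [0.3, -0.4, 1.1]
opening: 0.0129
```

>>> servo_tool(
  series=[0,0.4,0,0,0,0,0,0,0,0,0,0,0,0],
)

```text
t: 16.45
eef_pos: [0.5198, -0.1016, 0.0643]
tcp_rot: [0.998, 0.064, -0.0, 0.0]
ft_force: [-0.2, -3.8, 1.0]
opening: 0.0124
```

>>> servo_tool(
  series=[0,0.4,0,0,0,0,0,0,0,0,0,0,0,0],
)

```text
t: 16.65
eef_pos: [0.5198, -0.1015, 0.0643]
tcp_rot: [0.998, 0.064, 0.0, 0.0]
ft_force: [-2.0, -9.0, 1.6]
opening: 0.0128
```

```bash
python3 ff.py
```

```text
16.9 [ 0.51983932 -0.10154041  0.0643517 ] [-1.52244233 -8.75459482  1.31693765]
```

The clip is pressed on the jaw at ~9 N. I'll relax the press, release it and lift.

>>> servo_tool(
  series=[0,-0.6,0,0,0,0,0,0,0,0,0,0,0,0,0,0,0,0,0,0,0],
)

```text
t: 17.25
eef_pos: [0.5198, -0.1016, 0.0643]
tcp_rot: [0.998, 0.064, -0.0, 0.0]
ft_force: [0.1, -3.9, 1.2]
opening: 0.0128
```

>>> servo_tool(
  series=[0,0,0,0,0,0,0.25,0,0,0,0,0,0,0.4,0,0,0,0,0,0,0.4,0,0,0,0,0,0,0.4,0,0,0,0,0,0,0.4],
)

```text
t: 17.75
eef_pos: [0.5198, -0.1016, 0.0643]
tcp_rot: [0.998, 0.064, -0.0, -0.0]
ft_force: [0.1, -0.2, 0.1]
opening: 0.0343
```

>>> servo_tool(
  series=[0,0,5,0,0,0,0.4,0,0,15,0,0,0,0.4,0,0,30,0,0,0,0.4,0,0,40,0,0,0,0.4,0,-20,40,0,0,0,0.4,0,-40,20,0,0,0,0.4,0,-40,0,0,0,0,0.4,0,0,0,0,0,0,0.4],
)

```text
t: 18.55
eef_pos: [0.5204, -0.2057, 0.2158]
tcp_rot: [0.998, 0.063, 0.001, 0.001]
ft_force: [-0.1, 1.5, -0.5]
opening: 0.034
```

```bash
python3 - <<'E'
from fit import *
s=state();print(s['eef_pos'],s['ft_force'],s['opening'])
d=snap('scene','s6');c=snap('wrist','w6');e=np.array([.5192,-.098,.0405]);u,v=proj(c,e)[0].astype(int);print(u,v,proj(d,e))
crop('w6',u-60,max(v-60,0),120,120,3.3,'w6c');u,v=proj(d,e)[0].astype(int);crop('s6',u-45,v-50,90,90,4.4,'s6c')
e=[cv2.resize(cv2.imread(f'pics/{k}.png'),(400,400)) for k in('w6c','s6c')];cv2.imwrite('pics/e6.png',np.hstack(e))
E
```

```text
[ 0.5204322  -0.20571643  0.21578203] [-0.12096377  1.51446566 -0.45783117] 0.033990287560666285
270 54 [[338.67960879 184.83600838]]
```

View pics/e6.png

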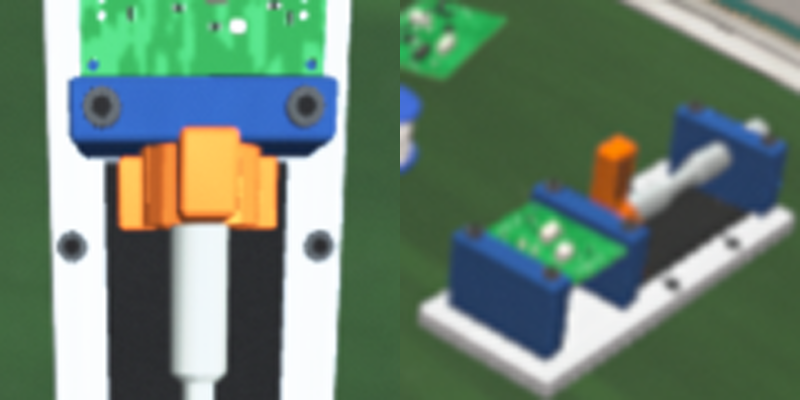

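The clip stands against the jaw on the thick rod. The block top's offset to the right should be perspective; one numeric check before handing in.

```bash
python3 - <<'E'
from fit import *
c,d=load('w6'),load('s6')
p,f=fit([(c,(230,20,310,80))],[.519,-.098,.126],z0=.0148);print(p,f)
p2,f2=fit([(d,(315,145,365,200))],[.519,-.098,.126],z0=.0148);print(p2,f2)
a=.127;y=np.array([-np.sin(a),np.cos(a)])
J=np.array([.5178,-.0882]);print('along',(p[:2]-J)@y,'lat',(p[:2]-J)@[np.cos(a),np.sin(a)])
# block top centre: predicted vs seen (crop 210,127..182 top face -> px)
e=np.array([.5192,-.098,.0405]);u,v=proj(c,e)[0].astype(int);s=120/400
print('pred top',proj(c,[p[0],p[1],.092]),'seen',u-60+210*s-.5,max(v-60,0)+167*s-.5)
E
```

```text
[ 0.51859468 -0.09986347  0.1250604 ] 0.48676268945422485
[ 0.54980623 -0.1329581  -0.86596511] 0.5877164601122568
along -0.011670193492896518 lat -0.0006890067741309445
pred top [[272.05916661  51.25211493]] seen 272.5 49.6
```

```bash
python3 -c "
from workcell import *
print(sign_off())"
```

```text
the job is handed in; nothing more can be done
None
```

The smallest orange clip is on the holder, standing against the blue jaw and released, and the job is handed in. No verdict was reported. I lowered it over the neck to the pad (about 2.7 N felt), slid it onto the thick rod, pressed it on the jaw at about 9 N, eased to about 4 N, then released and lifted clear. It took about 19 s.

**Last checks:**
- **Position:** The final pictures show the clip upright on the rod at the jaw, within about 1 mm sideways of the rod axis. The top of the grip block was within about 2 px of where an upright clip would show.
- **Clearances:** The gripper was clear and open. The arm never went near the bottle or the reel, though I did not re-measure them.

**Checks that disagreed:**
- **Wrist-camera fit:** It put the eye 11.7 mm from the jaw point, where 10 mm is nominal and 12.5 mm is the limit. The overlap was poor (error 0.49) and my jaw estimate is good only to about 2 mm.
- **Scene-camera fit:** It failed to converge and I discarded it.

For the final jaw distance I relied on the felt contact, and on the force still pressing the clip to the jaw at release.

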